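# Change over the bench suction ports

### The arm

A 7-joint arm with a two-finger parallel gripper is mounted at the origin on the work surface. World frame = base frame: x ahead of the robot, y to its left, z up, the work surface at z = 0. Lengths are in m, angles in rad, forces in N, time in s.
With the tool pointing down it reaches from about 0.4 to 0.875 m from the base axis. Payload 19.3 kg.
Tool frame: the origin (TCP) lies at the very end of the fingers, on their centre line; the grasp point (between the pads) lies bot.pinch_z behind it (bot.pinch_z is the distance from the TCP to the grasp point, in m); z points along the fingers, y is the line along which they close (so a half turn about z gives the same grasp; the last joint's range is limited). The gripper opens to 85 mm and grips with 20 to 120 N. Pads are 22 mm wide; open, the fingers measure 114 mm over their backs; the gripper's body (76 mm by 85 mm) begins 54 mm behind the grasp point. The pads swing forward as they close: fully open they stand 13 mm farther back than shut.
Start: joints at [-1.387, 0.521, -0.036, 1.599, 0.021, 1.021, -0.113], TCP at [0.157, 0.605, 0.231] pointing down, gripper open.
Joint ranges: [-2.91, 2.91], [-0.3, 2.13], [-1.5, 1.42], [0.17, 2.43], [-1.26, 4.41], [0.16, 1.93], [-2.52, 2.52]. Speed limits (rad/s): [1.89, 1.89, 2.39, 2.39, 3.01, 3.01, 3.01].

### API

Orientations are given as [roll, pitch, yaw] about the fixed x, y, z axes, in that order (R = Rz(yaw) Ry(pitch) Rx(roll)).
In Python, from workcell import bot, grab_frame, ticket gives the robot as it stands.
- The arm moves only by the tool arm_command, never from a script. Its argument "commands" is a list of rows, each a list of 3 entries, a list of its own where there are three numbers: the shift along the world's x, y, z in mm, then the turn about the world's z in rad, then the gripper command: -1 is fully open, 1 is shut, values between are in proportion. In form: [[[tx, ty, tz], roll, fingers], ...]. A call has 1 to 20 rows; each row shifts and turns the commanded pose from where the row before left it; what a row does not reach is not made up. A row lasts 1/10 s, in which the tool goes at most 50 mm and 8.59 degrees, less where a joint would pass 70% of its speed; a pose out of reach is approached as far as the arm can. A call with a gripper value outside its range is refused whole. The fingers move at their own pace and stop on an object; "newtons" is the grip in N (left out, the last holds). Time passes only in rows, so rows that do not move let the fingers close. It gives the time, the measured TCP pose, the force, the opening and the grip force at its end, in the units of the state.
- bot.observe(): the state, without advancing time (a new reading comes with each control period).
- grab_frame(name): name is "scene" or "top"; returns a dict with "image" (400x640x3 uint8, red, green, blue), "vertical_fov" (degrees; the focal length in pixels is half the picture's height over the tangent of half this angle, whatever the lens; pixels are square), "cx", "cy" (the principal point, pixels), "R" (3x3) and "t" (3): a world point X has camera coordinates R X + t. Camera axes: x right, y down, z forward; pixel columns grow to the right and rows downward; lengths in m; the calibration is good to about 2 mm. A picture is of the moment at which its call begins. There is no depth.
- ticket.job_done(): hands the job in; it is judged then, once.
The state is a dict: "clock": time; "qpos": joint angles; "qd": joint speeds; "joint_efforts": joint torques, N m; "position": TCP position; "tool_rot": TCP orientation; "force": force on the tool from outside, world axes, zero at the start; "moment": the same for the moment, N m; "grip_width": finger opening in m; "finger_force": force on a finger pad.
Only numpy, scipy, OpenCV 4.12 (cv2) and the standard library are available. Lean on these libraries where they do the work, as an engineer would, in place of code of your own. Each camera call takes 0.05 s, during which the arm holds its last target. There are 200 camera calls.

### The job

The extractor is running, so one of the two bench ports must always be open. Push the blue cover all the way open first, then push the red cover all the way shut; push on the sides of the coloured pads with the fingertips only, grasp nothing, and leave the other things on the bench where they are.

Things in the scene. Friction and masses are not known exactly. Their poses are not given: they have to be found in the camera images.
- blue_port: Suction port bolted to the bench, place and yaw vary: aluminium plate 150 x 240 (own y) x 10 mm, side rails to 20 mm high along y, low end bars. Origin: centre of its underside, on the bench. Hole 76 mm across, black inside, centred at own y = -50 mm; the cover slides along own y. Carries the blue cover.
- blue_cover (a joint): Opening of the blue cover, m: 0 = fully shut on its stop (over the hole), 0.100 = fully open on the other stop (hole bare). Opens towards blue_port's +y, takes about 3 N to move, stays where left, cannot be lifted out. Starts nearly or fully shut (0 to 0.012).
- blue_pad (a point): Centre of the blue hand pad's top, 50 mm above the bench; moves with the cover. Pad: blue square block 92 x 92 mm, 16 to 50 mm above the bench, square to the port, too wide to pinch; push its flat sides, 46 mm from its centre. Under it a steel plate 118 x 110 (y) x 4 mm. In blue_port's frame: x 0, y = -0.050 + joint, z 0.050.
- red_port: Suction port bolted to the bench, place and yaw vary: aluminium plate 150 x 240 (own y) x 10 mm, side rails to 20 mm high along y, low end bars. Origin: centre of its underside, on the bench. Hole 76 mm across, black inside, centred at own y = -50 mm; the cover slides along own y. Carries the red cover.
- red_cover (a joint): Opening of the red cover, m: 0 = fully shut on its stop (over the hole), 0.100 = fully open on the other stop (hole bare). Opens towards red_port's +y, takes about 3 N to move, stays where left, cannot be lifted out. Starts nearly or fully open (0.085 to 0.100).
- red_pad (a point): Centre of the red hand pad's top, 50 mm above the bench; moves with the cover. Pad: red square block 92 x 92 mm, 16 to 50 mm above the bench, square to the port, too wide to pinch; push its flat sides, 46 mm from its centre. Under it a steel plate 118 x 110 (y) x 4 mm. In red_port's frame: x 0, y = -0.050 + joint, z 0.050.
- offcut: Loose bystander: pale wood offcut, 60 x 42 x 30 mm tall. Origin: middle of its underside. Leave it where it is.
- tape: Loose bystander: yellow tape measure standing on edge, 65 x 36 x 62 mm tall. Origin: middle of its underside. Leave it where it is.
- glue: Loose bystander: white glue bottle, 64 mm across, 140 mm tall. Origin: middle of its underside. Leave it where it is.
- screw_jar: Loose bystander: glass jar with a red cap, 64 mm across, 80 mm tall. Origin: middle of its underside. Leave it where it is.
- mug: Loose bystander: blue mug, 80 mm across, 95 mm tall, handle at its own +y. Origin: middle of its underside. Leave it where it is.
- screwdriver: Loose bystander: screwdriver lying along its own x, about 200 mm long, handle to -x. Origin: middle of its underside. Leave it where it is.
- brush: Loose bystander: brush lying along its own x, about 200 mm long, handle to -x. Origin: middle of its underside. Leave it where it is.

How it is judged:
By the outcome, as a careful person would: the job done as asked, in the order asked, and still so for the second after the job is handed in, with the robot touching nothing.
It also fails if it takes over 48 s, if anything falls off the work surface, if the arm or the gripper's body presses on something with over 40 N, if the wrist force passes 120 N, or if a joint passes its speed limit or range.

## Working session

There is one attempt and no reset: what is moved stays moved. The work goes in short steps, Python scripts to look and compute and a tool call to move; the robot and the scene stay as the last step left them, time stands still between calls to the robot, and variables do not carry over. Pictures are saved under pics/ and viewed, at most 10 in all, crops included, and the job is handed in when it is done.

Besides the shell and the picture viewer there is one more tool, called after "Call:" as a command line: name --argument value ..., lists and objects as JSON in quotes. arm_command: Moves the arm, as the interface text tells. Its arguments: {"type":"object","properties":{"commands":{"type":"array"},"newtons":{"type":"number"}},"required":["commands"]}

```bash
mkdir -p pics
python3 - <<'E'
from workcell import bot, grab_frame
import cv2
for n in("scene","top"):
    f=grab_frame(n); cv2.imwrite(f"pics/{n}0.png",f["image"][:,:,::-1]); print(n,f["vertical_fov"],f["cx"],f["cy"],f["R"],f["t"])
print(bot.observe(),bot.pinch_z)
E
```

```text
scene 55.255560364816496 321.31979103647626 198.86530850456035 [[ 0.07221905  0.9972911   0.01395973]
 [ 0.60526824 -0.0326976  -0.79534975]
 [-0.79273877  0.06588878 -0.60599002]] [ 0.11478354 -0.26897577  1.88151403]
top 52.55633277845884 321.2325477327966 195.242892675759 [[ 2.60062505e-02 -9.99648429e-01  5.16660039e-03]
 [-9.79600352e-01 -2.65142342e-02 -1.99198761e-01]
 [ 1.99265716e-01  1.19209308e-04 -9.79945488e-01]] [-0.1520428   0.54628264  1.23392261]
{'clock': 0.1, 'qpos': array([-1.38720819,  0.52195848, -0.03631762,  1.59992403,  0.02123292,
        1.02109595, -0.11282929]), 'qd': array([-3.30394864e-04, -1.92877224e-03,  3.04050591e-05,  2.40595320e-05,
        1.18197678e-03, -5.15876378e-04, -6.94038467e-04]), 'joint_efforts': array([ 3.31928866e-03, -9.28476191e+01,  1.98417261e+00, -3.70531833e+01,
        1.82234641e-02,  5.33533850e-03,  1.32232572e-06]), 'position': array([0.15689426, 0.60469001, 0.23079052]), 'tool_rot': array([-3.14059768e+00,  1.01902436e-04,  2.88777252e+00]), 'force': array([ 0.2306846 , -0.1579739 ,  0.43753523]), 'moment': array([ 1.15593544e-02,  3.58342762e-05, -7.00506409e-03]), 'finger_force': 0.0, 'grip_width': 0.08561229019051982} 0.0187
```

View pics/top0.png

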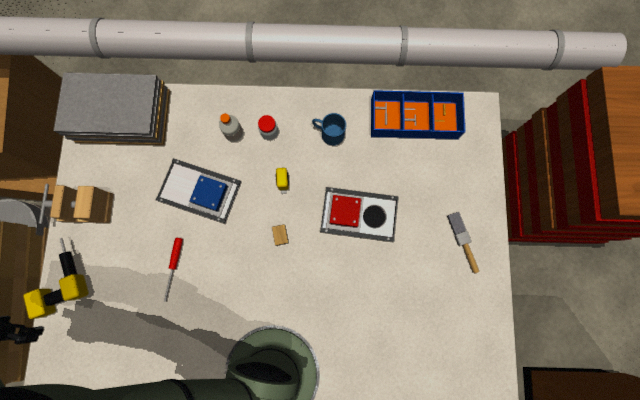

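View pics/scene0.png

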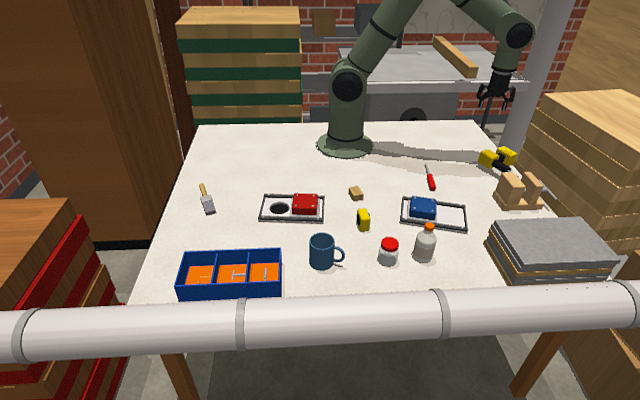

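The top view shows the blue pad near (209,193), with its bare plate to the left, so it opens towards image-left. The red pad is near (345,211) with its hole at (374,216), so it shuts towards image-right. The tape is at (282,179) and the offcut at (280,235), both between the ports.

```bash
cat > h.py <<'E'
import numpy as np, cv2
from workcell import bot, grab_frame
def ray(f,uv,z):
    F=f["image"].shape[0]/2/np.tan(np.radians(f["vertical_fov"])/2)
    uv=np.atleast_2d(uv); d=np.c_[(uv[:,0]-f["cx"])/F,(uv[:,1]-f["cy"])/F,np.ones(len(uv))]@f["R"]
    c=-f["R"].T@f["t"]; return (c+d*((z-c[2])/d[:,2])[:,None])[:,:2]
def big(m,box):
    k=np.zeros_like(m); x0,y0,x1,y1=box; k[y0:y1,x0:x1]=m[y0:y1,x0:x1]
    return max(cv2.findContours(k,cv2.RETR_EXTERNAL,cv2.CHAIN_APPROX_NONE)[0],key=cv2.contourArea)
def rect(f,m,box,z):
    p=ray(f,big(m,box).reshape(-1,2),z).astype(np.float32); return cv2.minAreaRect(p*1000)
def masks(f):
    h=cv2.cvtColor(f["image"],cv2.COLOR_RGB2HSV)
    return cv2.inRange(h,(100,130,40),(125,255,255)), cv2.inRange(h,(0,150,60),(6,255,255))|cv2.inRange(h,(174,150,60),(180,255,255)),h
E
python3 - <<'E'
from h import *
for n,bb,rb in (("top",(150,150,250,230),(310,180,405,250)),("scene",(395,185,475,235),(250,185,330,225))):
    f=grab_frame(n); b,r,h=masks(f)
    for nm,m,bx in(("blue",b,bb),("red",r,rb)):
        print(n,nm,rect(f,m,bx,.05), cv2.boundingRect(big(m,bx)))
        # port: dark frame outline (rails), dark or bright-low-sat pixels
        d=cv2.inRange(h,(0,0,0),(180,255,110)); 
        print('   port',rect(f,d,bx,.02))
f=grab_frame("top")
for nm,uv,z in(("tape",(282,179),.06),("offcut",(280,235),.03),("glue",(227,119),.14),("jar",(266,123),.08),("mug",(333,123),.095),("drv",(176,250),.02)): print(nm,ray(f,uv,z))
c=f["image"][140:255,140:420,::-1]; cv2.imwrite("pics/c.png",cv2.resize(c,None,fx=2.8,fy=2.8))
E
```

```text
top blue ((550.736328125, 226.21897888183594), (91.1480941772461, 89.32935333251953), 73.15196228027344) (190, 176, 36, 34)
   port ((563.0792846679688, 265.08306884765625), (243.39471435546875, 149.94874572753906), 72.89974212646484)
top red ((504.3205261230469, -214.0293731689453), (90.01939392089844, 91.46342468261719), 83.88195037841797) (330, 195, 31, 32)
   port ((499.1318359375, -261.4946594238281), (237.4600372314453, 150.7345733642578), 83.84510803222656)
scene blue ((573.2003173828125, 216.87728881835938), (91.00272369384766, 123.76878356933594), 72.51078033447266) (410, 197, 26, 23)
   port ((561.7227172851562, 207.30459594726562), (127.55943298339844, 164.9470977783203), 72.42715454101562)
scene red ((527.1611938476562, -216.97232055664062), (91.50159454345703, 122.05921936035156), 84.93989562988281) (292, 194, 26, 21)
   port ((512.60888671875, -264.07427978515625), (237.38311767578125, 167.05078125), 83.79693603515625)
tape [[ 0.59873787 -0.01079125]]
offcut [[ 0.42269382 -0.00971106]]
glue [[0.76490407 0.15923504]]
jar [[0.77874484 0.04736414]]
mug [[ 0.7788748  -0.16900657]]
drv [[0.36726807 0.31937067]]
```

View pics/c.png

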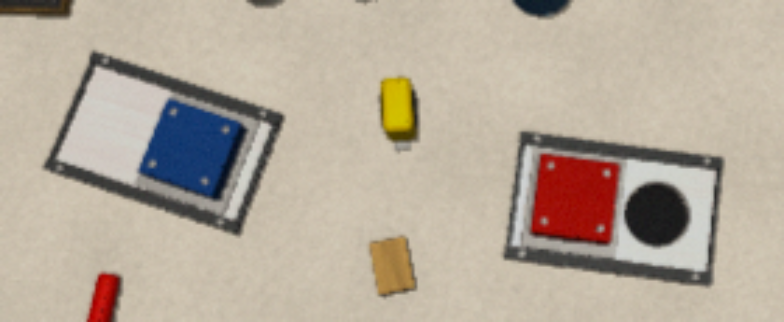

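The measurements agree with each other. Blue is about 9 mm open and opens along (0.291, 0.957). Red is about 98 mm open and shuts along (-0.107, -0.994). I'll move high to a point behind the blue pad, with the fingers shut and turned across the push direction.

Call:
arm_command --commands '[[[18.6, -22.6, 0], -0.0806, 1], [[18.6, -22.6, 0], -0.0806, 1], [[18.6, -22.6, 0], -0.0806, 1], [[18.6, -22.6, 0], -0.0806, 1], [[18.6, -22.6, 0], -0.0806, 1], [[18.6, -22.6, 0], -0.0806, 1], [[18.6, -22.6, 0], -0.0806, 1], [[18.6, -22.6, 0], -0.0806, 1], [[18.6, -22.6, 0], -0.0806, 1], [[18.6, -22.6, 0], -0.0806, 1], [[18.6, -22.6, 0], -0.0806, 1], [[18.6, -22.6, 0], -0.0806, 1], [[18.6, -22.6, 0], -0.0806, 1], [[18.6, -22.6, 0], -0.0806, 1], [[18.6, -22.6, 0], -0.0806, 1], [[18.6, -22.6, 0], -0.0806, 1], [[18.6, -22.6, 0], -0.0806, 1], [[18.6, -22.6, 0], -0.0806, 1], [[18.6, -22.6, 0], -0.0806, 1], [[18.6, -22.6, 0], -0.0806, 1]]' --newtons 30

```text
clock: 2.25
position: [0.5297, 0.1511, 0.2314]
tool_rot: [3.141, -0.0, 1.27]
force: [0.8, 1.9, -0.0]
grip_width: -0.0003
finger_force: 0.0
```

Call:
arm_command --commands '[[[0, 0, -30], 0, 1], [[0, 0, -30], 0, 1], [[0, 0, -30], 0, 1], [[0, 0, -30], 0, 1], [[0, 0, -30], 0, 1], [[0, 0, -25], 0, 1], [[0, 0, -15], 0, 1], [[0, 0, -8], 0, 1], [[0, 0, 0], 0, 1], [[0, 0, 0], 0, 1]]'

```text
clock: 3.25
position: [0.5295, 0.1529, 0.0342]
tool_rot: [3.141, -0.001, 1.275]
force: [-0.3, 0.4, 0.1]
grip_width: -0.0002
finger_force: 0.0
```

Run:
```python
from h import *
f=grab_frame("scene"); c=f["image"][120:260,300:500,::-1]; cv2.imwrite("pics/d.png",cv2.resize(c,None,fx=4,fy=4))
```

```text
(no output)
```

View pics/d.png

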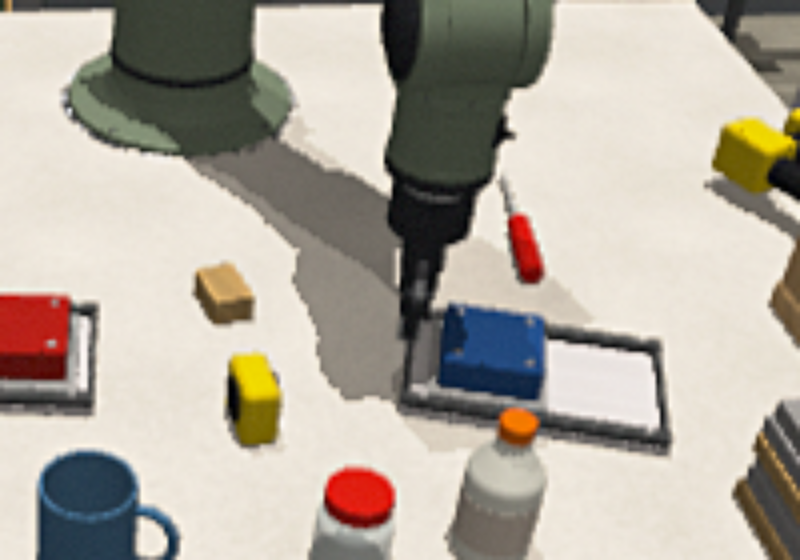

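The fingertips (crop 410,330) stand just short of the blue pad's right side, clear of everything else. I'll push along +y.

Call:
arm_command --commands '[[[2.9, 9.57, 0], 0, 1], [[2.9, 9.57, 0], 0, 1], [[2.9, 9.57, 0], 0, 1], [[2.9, 9.57, 0], 0, 1], [[2.9, 9.57, 0], 0, 1], [[2.9, 9.57, 0], 0, 1], [[2.9, 9.57, 0], 0, 1], [[2.9, 9.57, 0], 0, 1], [[2.9, 9.57, 0], 0, 1], [[2.9, 9.57, 0], 0, 1], [[1.5, 4.8, 0], 0, 1], [[0, 0, 0], 0, 1]]'

```text
clock: 4.5
position: [0.5593, 0.2547, 0.0331]
tool_rot: [-3.141, -0.0, 1.277]
force: [0.0, -0.4, 0.2]
grip_width: 0.0002
finger_force: 0.0
```

Call:
arm_command --commands '[[[0.6, 1.9, 0], 0, 1], [[0.6, 1.9, 0], 0, 1], [[0.6, 1.9, 0], 0, 1]]'

```text
clock: 4.8
position: [0.5608, 0.2589, 0.0332]
tool_rot: [-3.141, 0.001, 1.275]
force: [-2.8, -2.5, -0.0]
grip_width: -0.0002
finger_force: 1.6
```

Run:
```python
from h import *
f=grab_frame("scene"); b,r,h=masks(f); print(rect(f,b,(395,185,475,235),.05))
c=f["image"][120:260,300:500,::-1]; cv2.imwrite("pics/e.png",cv2.resize(c,None,fx=4,fy=4))
```

```text
((599.323486328125, 301.2366638183594), (91.44183349609375, 126.56297302246094), 69.70708465576172)
```

View pics/e.png

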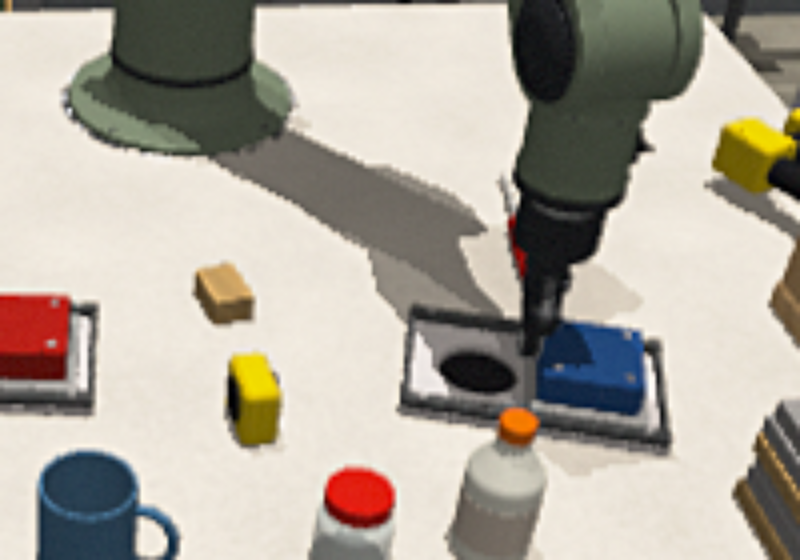

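The blue hole (crop 478,372) is bare and the pad is close to its far end. I'll keep creeping until the force rises at the stop.

Call:
arm_command --commands '[[[0.6, 1.9, 0], 0, 1], [[0.6, 1.9, 0], 0, 1], [[0, 0, 0], 0, 1]]'

```text
clock: 5.15
position: [0.5617, 0.2616, 0.0331]
tool_rot: [-3.14, 0.002, 1.275]
force: [-7.8, -9.1, 4.6]
grip_width: 0.0
finger_force: 5.6
```

Call:
arm_command --commands '[[[0.6, 1.9, 0], 0, 1], [[0.3, 1.0, 0], 0, 1], [[0, 0, 0], 0, 1]]'

```text
clock: 5.45
position: [0.5618, 0.2617, 0.0331]
tool_rot: [-3.139, 0.006, 1.273]
force: [-15.8, -23.8, 16.1]
grip_width: -0.0004
finger_force: 13.6
```

It's on the hard stop: force rose with no motion. I'll back off, lift and travel to the far side of the red pad.

Call:
arm_command --commands '[[[-3.5, -11.5, 0], 0, 1], [[-3.5, -11.5, 0], 0, 1], [[0, 0, 40], 0, 1], [[0, 0, 40], 0, 1], [[0, 0, 40], 0, 1], [[0, 0, 40], 0, 1], [[-3.5, -31.3, 0], 0.0155, 1], [[-3.5, -31.3, 0], 0.0155, 1], [[-3.5, -31.3, 0], 0.0155, 1], [[-3.5, -31.3, 0], 0.0155, 1], [[-3.5, -31.3, 0], 0.0155, 1], [[-3.5, -31.3, 0], 0.0155, 1], [[-3.5, -31.3, 0], 0.0155, 1], [[-3.5, -31.3, 0], 0.0155, 1], [[-3.5, -31.3, 0], 0.0155, 1], [[-3.5, -31.3, 0], 0.0155, 1], [[-3.5, -31.3, 0], 0.0155, 1], [[-3.5, -31.3, 0], 0.0155, 1], [[0, 0, 0], 0, 1]]'

```text
clock: 7.35
position: [0.5136, -0.1372, 0.1938]
tool_rot: [3.14, 0.001, 1.457]
force: [-0.5, 0.6, -0.2]
grip_width: -0.0001
finger_force: 0.0
```

Run:
```python
from h import *
f=grab_frame("top"); b,r,h=masks(f); print(rect(f,b,(150,150,250,230),.05)); print(rect(f,r,(310,180,405,250),.05))
```

```text
((576.43994140625, 310.6119079589844), (98.71500396728516, 89.68904113769531), 73.0774154663086)
((503.9766845703125, -213.92269897460938), (90.07522583007812, 92.14361572265625), 83.79424285888672)
```

Blue measures fully open. Next I'll lower and push red shut.

Call:
arm_command --commands '[[[0, 0, -30], 0, 1], [[0, 0, -30], 0, 1], [[0, 0, -30], 0, 1], [[0, 0, -30], 0, 1], [[0, 0, -25], 0, 1], [[0, 0, -15], 0, 1], [[0, 0, 0], 0, 1], [[-1.1, -9.94, 0], 0, 1], [[-1.1, -9.94, 0], 0, 1], [[-1.1, -9.94, 0], 0, 1], [[0, 0, 0], 0, 1]]'

```text
clock: 8.5
position: [0.5112, -0.1646, 0.0341]
tool_rot: [3.14, 0.001, 1.46]
force: [0.8, -0.2, -0.8]
grip_width: 0.0
finger_force: 0.0
```

Run:
```python
from h import *
f=grab_frame("scene"); c=f["image"][110:250,230:430,::-1]; cv2.imwrite("pics/g.png",cv2.resize(c,None,fx=4,fy=4))
```

```text
(no output)
```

View pics/g.png

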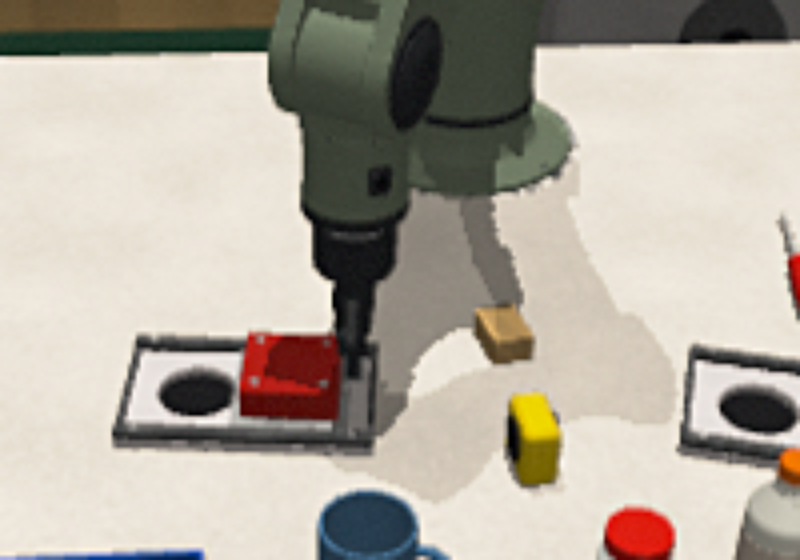

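The fingertips (crop 352,370) rest beside the red pad's right side, centred on it. I'll continue the push.

Call:
arm_command --commands '[[[-1.1, -9.94, 0], 0, 1], [[-1.1, -9.94, 0], 0, 1], [[-1.1, -9.94, 0], 0, 1], [[-1.1, -9.94, 0], 0, 1], [[-1.1, -9.94, 0], 0, 1], [[-1.1, -9.94, 0], 0, 1], [[-1.1, -9.94, 0], 0, 1], [[-1.1, -9.94, 0], 0, 1], [[-0.5, -5, 0], 0, 1], [[-0.2, -2, 0], 0, 1], [[0, 0, 0], 0, 1]]'

```text
clock: 9.65
position: [0.5011, -0.2495, 0.0332]
tool_rot: [-3.141, 0.0, 1.461]
force: [-0.1, 0.9, 0.6]
grip_width: 0.0
finger_force: 0.0
```

Call:
arm_command --commands '[[[-0.2, -2, 0], 0, 1], [[-0.2, -2, 0], 0, 1], [[0, 0, 0], 0, 1]]'

```text
clock: 9.95
position: [0.5008, -0.253, 0.0331]
tool_rot: [-3.141, -0.0, 1.462]
force: [-0.6, 1.7, 0.5]
grip_width: -0.0002
finger_force: 0.7
```

Call:
arm_command --commands '[[[-0.2, -2, 0], 0, 1], [[-0.2, -2, 0], 0, 1], [[0, 0, 0], 0, 1]]'

```text
clock: 10.25
position: [0.5006, -0.2553, 0.0331]
tool_rot: [-3.14, -0.003, 1.463]
force: [-1.7, 12.3, 5.8]
grip_width: 0.0
finger_force: 6.2
```

Call:
arm_command --commands '[[[-0.2, -2, 0], 0, 1], [[0, 0, 0], 0, 1]]'

```text
clock: 10.45
position: [0.5006, -0.2554, 0.0331]
tool_rot: [-3.139, -0.005, 1.464]
force: [-1.1, 23.2, 10.8]
grip_width: -0.0003
finger_force: 11.7
```

Call:
arm_command --commands '[[[1.2, 11.5, 0], 0, 1], [[1.2, 11.5, 0], 0, 1], [[0, 0, 40], 0, 1], [[0, 0, 40], 0, 1], [[0, 0, 40], 0, 1], [[0, 0, 40], 0, 1], [[0, 40, 0], 0, 1], [[0, 40, 0], 0, 1], [[0, 40, 0], 0, 1], [[0, 40, 0], 0, 1], [[0, 40, 0], 0, 1], [[0, 0, 0], 0, 1], [[0, 0, 0], 0, 1]]'

```text
clock: 11.75
position: [0.5031, -0.0351, 0.1934]
tool_rot: [3.141, 0.0, 1.464]
force: [0.6, -0.6, 0.7]
grip_width: 0.0002
finger_force: 0.0
```

Run:
```python
from h import *
f=grab_frame("top"); b,r,h=masks(f); print(rect(f,b,(150,150,250,230),.05)); print(rect(f,r,(310,180,405,250),.05))
c=f["image"][90:280,140:500,::-1]; cv2.imwrite("pics/i.png",cv2.resize(c,None,fx=2.2,fy=2.2))
```

```text
((576.3755493164062, 310.72998046875), (98.67971801757812, 89.65343475341797), 72.92308044433594)
((493.39862060546875, -310.42291259765625), (91.98612976074219, 92.4643783569336), 84.27503204345703)
```

View pics/i.png

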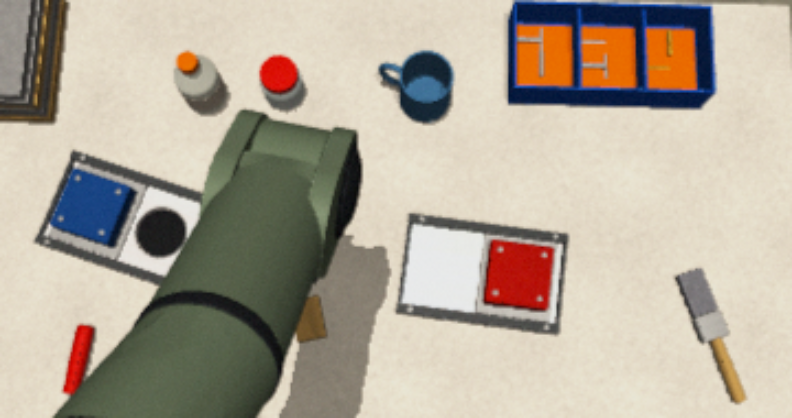

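The blue cover is fully open with its hole bare at crop (160,232). The red pad at (520,275) measures within 1 mm of its predicted shut position, and the arm is clear of everything.

```bash
python3 -c "
from workcell import ticket; print(ticket.job_done())"
```

```text
the job is handed in; nothing more can be done
None
```

I pushed the blue cover fully open to its stop, then the red cover fully shut to its stop, using only the fingertips on the pad sides; I saw nothing else disturbed, and handed the job in at about 12 s on the robot's clock.

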